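Slide the board carrier under the leaf spring of the test jig

TASK

Load the circuit board into the test jig: set closed fingertips on the yellow thumb pad of the black board carrier, press the carrier down hard against its sprung loading plate, and keep it pressed down while you slide it under the blue cross-bar and the leaf spring until it is fully home against the grey contact block and the loading plate has sprung up behind it. Only press and push the carrier, never pick it up; then let go and move clear, leaving everything else on the bench where it is.

Things in the scene. Friction and masses are not known exactly. Their poses are not given: they have to be found in the camera images.
- jig: Fixed test jig, aluminium base 270 x 150 mm, elsewhere and turned in each start. Origin on the bench, on the guides' centre line; x = slide direction towards home, z up. The bed is 26 mm above the bench. Black side guides: inner faces at y = +-45.5 mm (1.5 mm play each side), tops 48 mm up, x = -147 to 99 mm. Rear lip 42 mm high at x = -150 to -145 mm.
- cross_bar (a point): Middle of the front face of the jig's blue cross-bar, at jig x = 10 mm, 54 mm above the bench. The bar is 14 mm thick along the slide and spans the guides; underside 46 mm, top 62 mm (screw heads 65 mm) above the bench. Axes as the jig.
- stop_face (a point): Middle of the stop face of the grey contact block (52 mm high), at jig x = 80 mm, 33 mm above the bench, which the carrier's front edge touches when fully home. Axes as the jig.
- carrier: Loose black slab 130 (x) x 88 x 14 mm, 0.15 to 0.3 kg, green board in its front half. Origin: centre of underside; x along the slide, front edge at +65 mm. Starts on the raised loading plate, top 52 mm above the bench: its front would hit the cross-bar. Pressed flat on the bed its top is at 40 mm; pressed to within 5 mm of that it passes under the bar. Home: origin at jig x = 15 mm. Low friction.
- thumb_pad (a point): Centre of the yellow thumb pad on the carrier's top, 44 mm behind the carrier's centre, 21 mm ahead of its tail edge. The pad is 34 mm along the slide, 62 mm wide. At its front a yellow ridge, 8 mm long, 62 mm wide, 6 mm high, crosses the carrier, its rear face 17 mm ahead of this point: a fingertip can push on it. Axes as the carrier.
- home_pad (a point): Point of the jig where the centre of the thumb pad lies when the carrier is fully home and flat: 40 mm above the bench, on the centre line, 39 mm before the cross-bar's front face. The same axes as the jig.
- load_plate (a joint): Sprung steel plate 85 x 46 mm in the bed, jig x = -140 to -55 mm. Value in m: 0 up (top 12 mm above the bed), 0.012 level with the bed. Pushes up with 8 N when up, 13 N when level: pressing the carrier down takes about 10 N on the pad, up to 16 N near the end, when only the tail is over the plate. The bed below is rigid. It springs up behind the tail as the carrier gets home.
- leaf_spring (a joint): Two-tined steel leaf spring fixed to the cross-bar's far side, sloping down along the slide, tip at jig x = 68 mm. Value in rad: 0 free (tip 5 mm below the carrier's top), about 0.11 when the carrier lies under it and is pressed by about 6 N. The carrier's front edge lifts it as it comes.
- housing_a: Bystander: lime-green cast transmitter housing, 90 mm diameter, 76 mm high, side bosses out to 60 mm from the axis. Origin: centre of underside.
- housing_b: Bystander: a second lime-green transmitter housing, the same size. Origin: centre of underside.
- window_cap: Bystander: lime-green screw cap with window, 95 mm diameter, 24 mm high, lying beside the jig. Origin: centre of underside.
- driver: Bystander: red-handled screwdriver, 160 mm long, lying beside the jig. Origin: under its middle, x axis from handle to blade.
- multimeter: Bystander: orange multimeter lying flat, 150 x 78 x 43 mm. Origin: centre of underside.
- screw_tray: Bystander: small blue divided tray, 100 x 70 x 28 mm. Origin: centre of underside.
- spray: Bystander: upright whitish bottle with blue cap, 60 mm diameter, 170 mm high. Origin: centre of underside.
Not all that is in view belongs to the job. There is more than one size of the carrier; the job needs the smallest.

How it is judged:
By the outcome, as a careful person would: the job done as asked, in the order asked, and still so for the second after the job is handed in, with the robot touching nothing.
It also fails if it takes over 35 s, if anything falls off the work surface, if the arm or the gripper's body presses on something with over 40 N, if the wrist force passes 120 N, or if a joint passes its speed limit or range.

ROBOT

A 6-joint arm with a two-finger parallel gripper is mounted at the origin on the work surface. World frame = base frame: x ahead of the robot, y to its left, z up, the work surface at z = 0. Lengths are in mm, angles in rad, forces in N, time in s.
With the tool pointing down it reaches from about 350 to 875 mm from the base axis. Payload 4.2 kg.
Tool frame: the origin (TCP) lies midway between the tips of the shut fingers; the grasp point (between the pads) lies 19 mm behind it (arm.grip_point_offset is the z of the grasp point in the tool frame, in mm); z points along the fingers, x is the direction in which the jaws open and shut, and the axes are right-handed (so a half turn about z gives the same grasp; the last joint's range is limited). The gripper opens to 85 mm and grips with 20 to 120 N. Pads are 22 mm wide; open, the fingers measure 114 mm over their backs; the gripper's body (76 mm by 85 mm) begins 54 mm behind the grasp point. The pads swing forward as they close: fully open they stand 13 mm farther back than shut.
Start: joints at [-1.063, 0.385, 0.008, 0, -1.194, -0.259], TCP at [153.918, -605.73, 231.312] pointing down, gripper open.
Joint ranges: [-3.14, 3.14], [-1.21, 2.06], [-1.07, 1.41], [-3.16, 2.05], [-2.99, -0.16], [-3.1, 3.1]. Speed limits (rad/s): [2.79, 2.79, 3.14, 3.14, 3.14, 3.14].

INTERFACE

Orientations are given as a unit quaternion [x, y, z, w].
In Python, from bench import arm gives the robot as it stands.
- The arm moves only by the shell command python3 -m jog 'ROWS'. ROWS is JSON, a list of rows, each an object of numbers: "hand": the finger opening in mm, from 0 to 85.4; "dx", "dy", "dz": the shift along the tool's x, y, z in mm; "rx", "ry", "rz": the turn, a rotation vector about the tool's x, y, z in rad. A call has 1 to 5 rows; each row shifts and turns the commanded pose from where the row before left it, along the tool's axes as they then stand; what a row does not reach is not made up. A row lasts 1/12 s, in which the tool goes at most 41.7 mm and 7.16 degrees, less where a joint would pass 70% of its speed; a pose out of reach is approached as far as the arm can. A call with a gripper value outside its range is refused whole. The fingers move at their own pace and stop on an object; the grip force is fixed at half the most. Time passes only in rows, so rows that do not move let the fingers close. It gives the time, the measured TCP pose, the force and the opening at its end, in the units of the state.
- arm.read_state(): the state, without advancing time (a new reading comes with each control period).
- arm.get_image(name): name is "scene" or "top"; returns a dict with "img" (420x560x3 uint8, red, green, blue), "depth" (420x560 float32, mm along the optical axis (not along the pixel's ray), 0 where there is no reading), "intrinsics" (3x3 intrinsics, pixels), "dist" ([k1, k2, p1, p2, k3] as OpenCV has them; the pictures are not rectified), "R" (3x3) and "t" (3): a world point X has camera coordinates R X + t. Camera axes: x right, y down, z forward; pixel columns grow to the right and rows downward; lengths in mm; the calibration is good to about 2 mm. A picture is of the moment at which its call begins.
- arm.job_done(): hands the job in, once; it reports no verdict.
The state is a dict: "clock": time; "joints": joint angles; "joint_vel": joint speeds; "joint_efforts": joint torques, N m; "position": TCP position; "ee_rot": TCP orientation; "contact_force": force on the tool from outside, world axes, zero at the start; "wrist_torque": the same for the moment, N m; "gripper_width": finger opening in mm.
Only numpy, scipy, OpenCV 4.12 (cv2) and the standard library are available. Lean on these libraries where they do the work, as an engineer would, in place of code of your own. Each camera call takes 0.05 s, during which the arm holds its last target.

## Working session

There is one attempt and no reset: what is moved stays moved. The work goes in short steps, Python scripts to look and compute and a shell command to move; the robot and the scene stay as the last step left them, time stands still between calls to the robot, and variables do not carry over. Pictures are saved under pics/ and viewed, and the job is handed in when it is done.

```bash
ls; mkdir -p pics
python3 - <<'E'
from bench import arm
import cv2,numpy as np,pickle
s=arm.read_state(); print(s)
for n in("scene","top"):
    d=arm.get_image(n); pickle.dump(d,open(f"pics/{n}0.pkl","wb"))
    cv2.imwrite(f"pics/{n}0.png",d["img"][:,:,::-1]); print(n,d["intrinsics"],d["dist"],d["R"],d["t"])
E
```

```text
pics
{'clock': 0.0, 'joints': array([-1.06340521e+00,  3.85557410e-01,  6.57774882e-03, -5.27484389e-04,
       -1.19398640e+00, -2.58632195e-01]), 'joint_vel': array([ 0.00082476,  0.00107897,  0.00082964,  0.00050616,  0.00087673,
       -0.00079809]), 'joint_efforts': array([ 5.40593737e-04, -3.92287552e+01,  1.88405192e+01,  4.18646783e+00,
       -4.64760902e-03,  4.82206648e-07]), 'position': array([ 153.76705228, -605.16459965,  230.1980277 ]), 'ee_rot': array([ 6.13997732e-01,  7.89307005e-01,  6.50405228e-04, -9.02220196e-04]), 'contact_force': array([-0.243369  , -0.03771942, -0.1705162 ]), 'wrist_torque': array([-0.0280996 , -0.0002889 ,  0.01167472]), 'gripper_width': 85.37274461147274}
scene [[533.33700658   0.         282.49288721]
 [  0.         533.33700658 215.8918345 ]
 [  0.           0.           1.        ]] [-0.07375353  0.          0.          0.          0.        ] [[-0.82417143  0.56612054 -0.01577944]
 [ 0.33706457  0.46793536 -0.8169602 ]
 [-0.45511419 -0.67863395 -0.57647813]] [ 415.72325293 -109.93693848 1905.59429294]
top [[447.42475552   0.         288.02672629]
 [  0.         447.42475552 215.43696131]
 [  0.           0.           1.        ]] [-0.10096654  0.          0.          0.          0.        ] [[ 0.01208842 -0.99991546  0.00479065]
 [-0.99481849 -0.01251019 -0.10089436]
 [ 0.10094576 -0.00354618 -0.99488561]] [  -3.70513072  536.97303298 1051.50362248]
```

View pics/scene0.png

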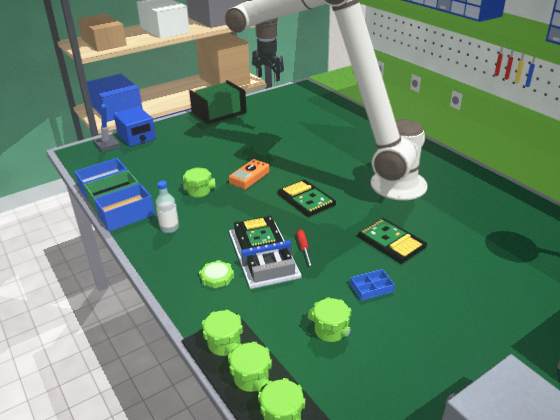

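View pics/top0.png

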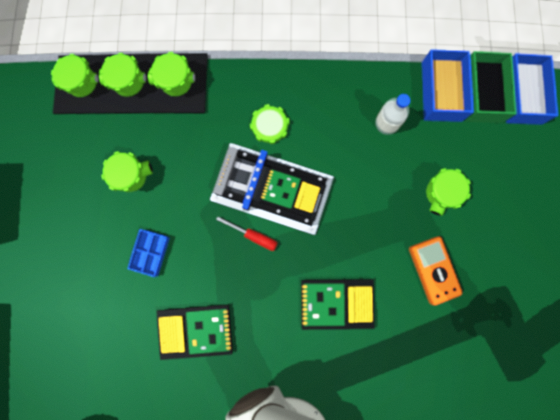

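The scene view shows the jig at (265,250). The top view shows it at (272,190), with the blue bar at (255,180) and the contact block at (226,172).

There are three carrier-like boards in the top view: in the jig at (290,190), loose at (338,304) and loose at (195,331). The one in the jig fits the description. I'll check its size and take an enlarged crop.

```bash
cat > h.py <<'E'
import cv2,numpy as np,pickle
def load(n): return pickle.load(open(f"pics/{n}.pkl","rb"))
def ray(d,px,z):
    p=cv2.undistortPoints(np.array(px,float).reshape(-1,1,2),d["intrinsics"],np.array(d["dist"])).reshape(-1,2)
    R,t=np.array(d["R"]),np.array(d["t"]).ravel()
    C=-R.T@t; v=np.c_[p,np.ones(len(p))]@R
    return C+v*((z-C[2])/v[:,2])[:,None]
def proj(d,X):
    r,_=cv2.Rodrigues(np.array(d["R"])); return cv2.projectPoints(np.array(X,float).reshape(-1,1,3),r,np.array(d["t"]).ravel(),d["intrinsics"],np.array(d["dist"]))[0].reshape(-1,2)
def mask(d,kind):
    h=cv2.cvtColor(d["img"],cv2.COLOR_RGB2HSV)
    lo,hi={"yellow":((18,150,120),(30,255,255)),"blue":((105,150,60),(130,255,255)),"white":((0,0,150),(180,60,255)),"black":((0,0,0),(180,255,45))}[kind]
    return cv2.inRange(h,lo,hi)
def blobs(d,kind,amin=60):
    c,_=cv2.findContours(mask(d,kind),cv2.RETR_EXTERNAL,cv2.CHAIN_APPROX_NONE)
    return [k for k in c if cv2.contourArea(k)>amin]
E
python3 - <<'E'
from h import *
for n,z in(("top0",52),("scene0",52)):
    d=load(n)
    for k in("yellow","blue","white"):
        for c in blobs(d,k):
            zz={"yellow":52,"blue":62,"white":12}[k]
            r=cv2.minAreaRect(c); b=cv2.boxPoints(r); W=ray(d,b,zz)[:,:2]
            m=W.mean(0)
            if abs(m[1])<450 and 200<m[0]<1000:
                print(n,k,np.round(r[0]),cv2.contourArea(c),m.round(),"sides",np.linalg.norm(W[1]-W[0]).round(),np.linalg.norm(W[2]-W[1]).round(), W.round().tolist())
a=load("top0")["img"][130:250,195:350,::-1]; cv2.imwrite("pics/crop_top.png",cv2.resize(a,None,fx=5,fy=5,interpolation=cv2.INTER_CUBIC))
a=load("scene0")["img"][205:295,220:330,::-1]; cv2.imwrite("pics/crop_scene.png",cv2.resize(a,None,fx=6,fy=6,interpolation=cv2.INTER_CUBIC))
E
```

```text
top0 yellow [171. 334.] 842.5 [254. 271.] sides 58.0 86.0 [[294.0, 304.0], [299.0, 246.0], [214.0, 238.0], [208.0, 296.0]]
top0 yellow [360. 304.] 860.0 [ 330. -167.] sides 56.0 83.0 [[371.0, -139.0], [371.0, -195.0], [288.0, -195.0], [288.0, -139.0]]
top0 yellow [307. 197.] 501.0 [579. -41.] sides 67.0 47.0 [[555.0, -8.0], [618.0, -29.0], [604.0, -73.0], [540.0, -53.0]]
top0 yellow [448.  85.] 1082.5 [ 868. -391.] sides 66.0 121.0 [[925.0, -359.0], [931.0, -425.0], [810.0, -423.0], [805.0, -358.0]]
top0 blue [148. 252.] 1243.5 [443. 329.] sides 99.0 75.0 [[405.0, 377.0], [500.0, 352.0], [480.0, 280.0], [385.0, 305.0]]
top0 blue [254. 179.] 313.5 [619.  84.] sides 145.0 21.0 [[553.0, 116.0], [692.0, 73.0], [685.0, 53.0], [546.0, 96.0]]
top0 blue [403. 100.] 120.0 [ 819. -273.] sides 30.0 31.0 [[834.0, -259.0], [835.0, -289.0], [804.0, -288.0], [804.0, -258.0]]
top0 blue [447.  85.] 3233.0 [ 863. -386.] sides 129.0 186.0 [[951.0, -323.0], [961.0, -452.0], [775.0, -448.0], [767.0, -323.0]]
top0 white [431. 254.] 360.5 [ 448. -349.] sides 56.0 44.0 [[458.0, -315.0], [478.0, -367.0], [43
[... 962 characters left out ...]
773.0, -8.0], [721.0, 30.0], [751.0, 83.0], [802.0, 47.0]]
scene0 white [270. 267.] 770.5 [626. 116.] sides 169.0 148.0 [[676.0, 27.0], [513.0, 74.0], [582.0, 205.0], [731.0, 158.0]]
scene0 white [237. 246.] 92.5 [657. -24.] sides 17.0 174.0 [[638.0, -107.0], [621.0, -106.0], [676.0, 59.0], [692.0, 57.0]]
scene0 white [167. 210.] 618.0 [ 749. -331.] sides 67.0 260.0 [[743.0, -461.0], [677.0, -447.0], [759.0, -201.0], [817.0, -216.0]]
scene0 white [241. 174.] 72.0 [ 427. -380.] sides 48.0 71.0 [[455.0, -394.0], [424.0, -431.0], [398.0, -365.0], [429.0, -330.0]]
scene0 white [158. 272.] 1868.0 [ 890. -311.] sides 298.0 1679.0 [[977.0, -1023.0], [731.0, -1192.0], [866.0, 482.0], [987.0, 490.0]]
```

View pics/crop_top.png

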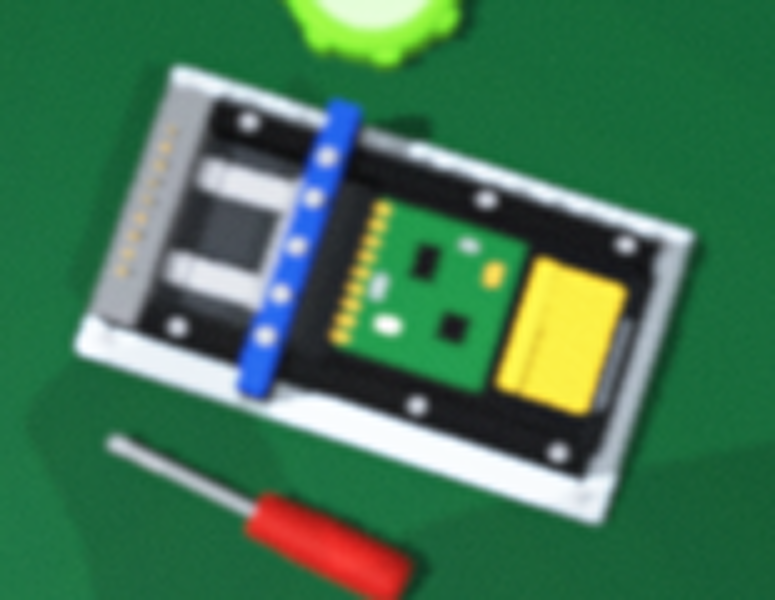

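View pics/crop_scene.png

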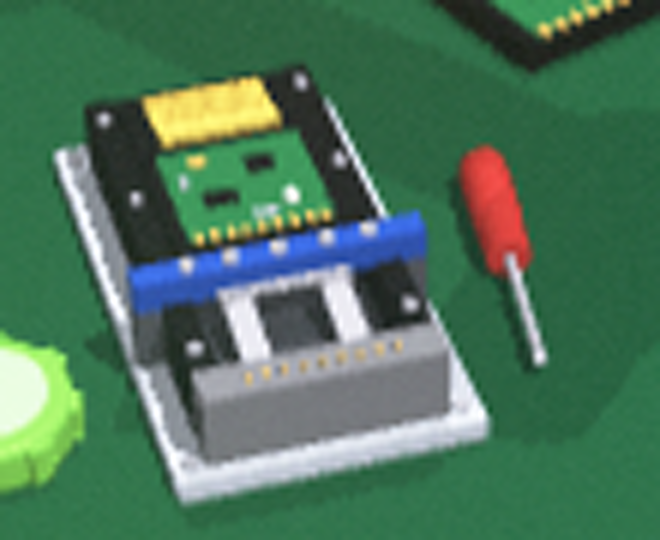

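The jig's carrier has a 62 x 42 mm yellow block (pad plus ridge), as specified. The loose ones measure about 85 mm wide, so they are too big and the carrier in the jig is the smallest. I'll overlay the known jig geometry at my rough pose as a check.

```bash
cat > ov.py <<'E'
from h import *
import sys
def draw(n,O,th,cx,out,ztop=52,dz=None):
    d=load(n); u=np.array([np.cos(th),np.sin(th)]); v=np.array([-u[1],u[0]])
    if n.startswith("top"): x0,y0,w,h=195,130,155,120
    else: x0,y0,w,h=210,200,110,90
    s=5 if w>120 else 6
    im=cv2.resize(d["img"][y0:y0+h,x0:x0+w,::-1],None,fx=s,fy=s,interpolation=cv2.INTER_CUBIC)
    def box(xa,xb,ya,yb,z,col):
        P=[[*(np.array(O)+a*u+b*v),z] for a,b in((xa,ya),(xb,ya),(xb,yb),(xa,yb))]
        q=((proj(d,P)+.5-[x0,y0])*s-.5).round().astype(int); cv2.polylines(im,[q],True,col,1)
    box(10,24,-64,64,62,(0,0,255)); box(-147,99,-45.5,45.5,48,(255,0,255)); box(80,99,-60,60,52,(0,255,255))
    box(-150,120,-75,75,12,(0,128,255))
    box(cx-65,cx+65,-44,44,ztop,(255,255,0)); box(cx-61,cx-27,-31,31,ztop,(255,0,0)); box(cx-27,cx-19,-31,31,ztop+6,(255,0,0))
    cv2.imwrite(out,im)
E
python3 - <<'E'
from ov import *
th=np.radians(72.5)
for n in("top0","scene0"): draw(n,(610.5,59),th,-65,f"pics/ov1_{n}.png")
E
```

```text
(no output)
```

View pics/ov1_top0.png

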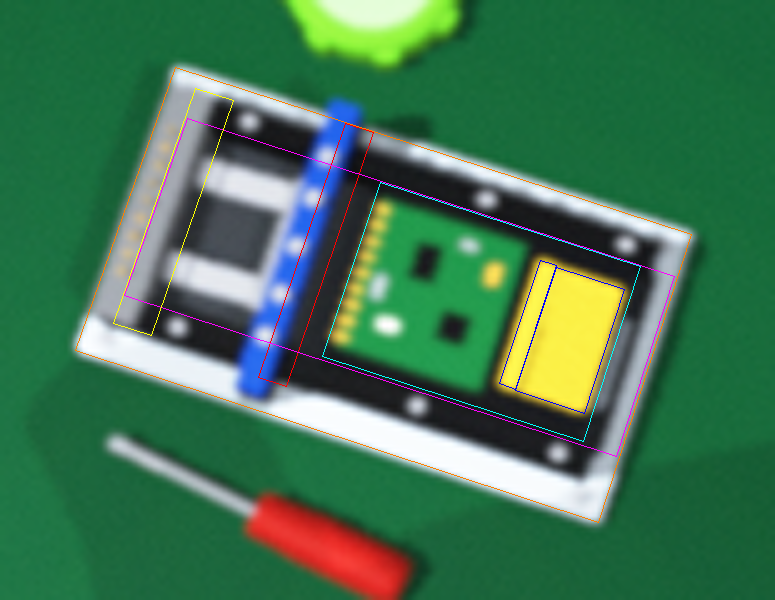

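View pics/ov1_scene0.png

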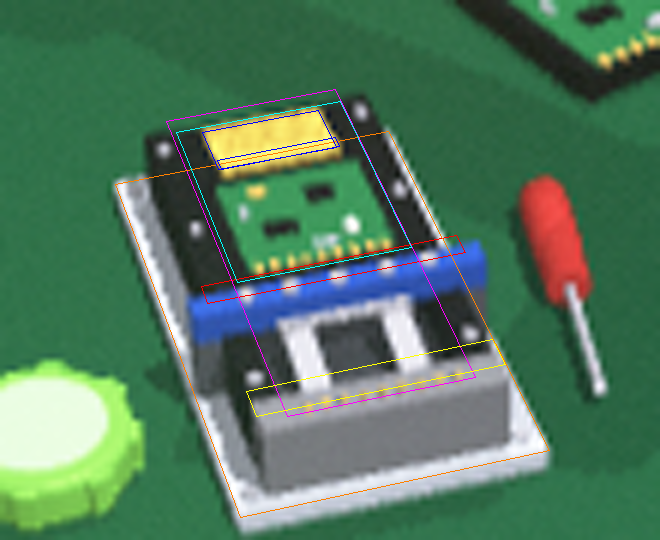

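The base and pad line up, but the bar and block sit about 9 mm farther along the slide, so the base isn't placed where I assumed. I'll shift the origin.

Run:
```python
from ov import *
th=np.radians(72.5);u=np.array([np.cos(th),np.sin(th)])
O=np.array((610.5,59))+9*u;print(O, O-118*u)
for n in("top0","scene0"): draw(n,O,th,-74,f"pics/ov2_{n}.png")
```

```text
[613.2063522   67.58345256] [577.72306785 -44.95514763]
```

View pics/ov2_top0.png

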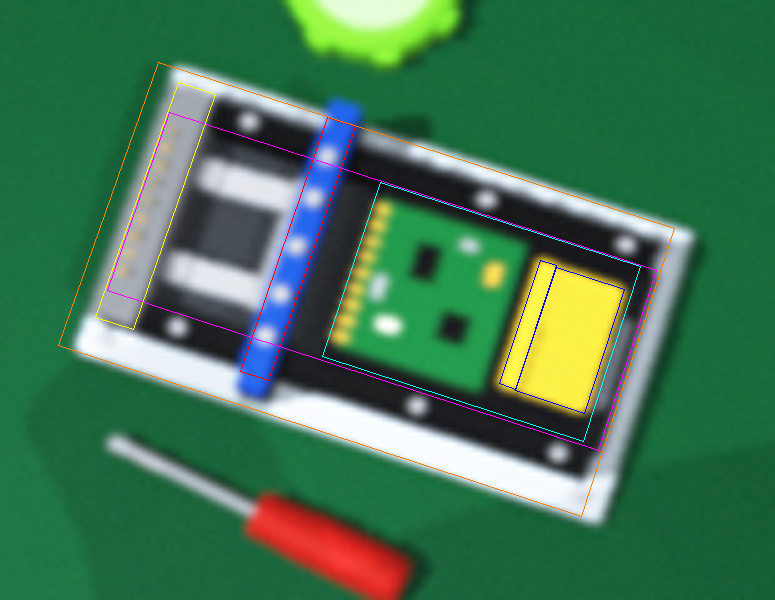

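View pics/ov2_scene0.png

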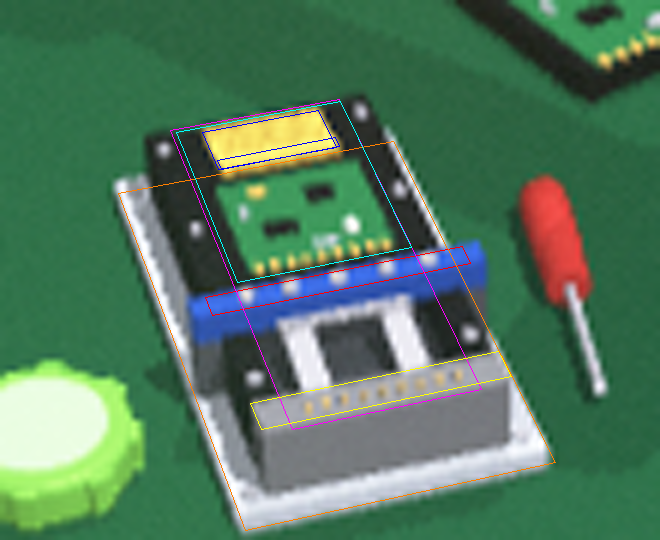

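The overlay now agrees in both views:
- **Jig:** origin about (613, 67.5), slide direction 72.5°.
- **Carrier:** jig x about -74 mm, which is consistent with the plate and lip.
- **Pad:** centre about (578, -45) at z = 52.

Next I'll shut the fingers and turn the tool so its y axis lies along the slide.

```bash
python3 -m jog '[{"hand":0,"rz":-0.113},{"hand":0,"rz":-0.113},{"hand":0,"rz":-0.113},{"hand":0,"rz":-0.113},{"hand":0,"rz":-0.113}]'
python3 -m jog '[{"hand":0,"rz":-0.113},{"hand":0,"rz":-0.113},{"hand":0,"rz":-0.113},{"hand":0,"rz":-0.113},{"hand":0}]'
cat > go.py <<'E'
import numpy as np,sys
from bench import arm
from scipy.spatial.transform import Rotation as Ro
s=arm.read_state(); R=Ro.from_quat(s["ee_rot"]).as_matrix()
T=np.array([float(a) for a in sys.argv[1:4]])
print("clk",round(s["clock"],2),"pos",s["position"].round(1),"xdir",np.degrees(np.arctan2(R[1,0],R[0,0])).round(2),"z",R[:,2].round(3),"F",s["contact_force"].round(1),"w",round(s["gripper_width"],1),"tool delta",(R.T@(T-s["position"])).round(1))
th=np.radians(72.5);u=np.array([np.cos(th),np.sin(th)]);v=np.array([-u[1],u[0]])
q=s["position"][:2]-np.array([613.2,67.6]);print("jig xy",(q@u).round(1),(q@v).round(1))
E
python3 go.py 578.3 -43 110
```

```text
clk 0.1 pos [ 153.8 -605.3  230.3] xdir 104.25 z [-0.001  0.002 -1.   ] F [-0.2  0.4 -0.4] w 85.3 tool delta [440.3 549.8 121.1]
jig xy -779.9 235.8$[0]: bad value
$[0]: bad value
```

```bash
python3 -m jog '[{"hand":0.5,"dx":0,"dy":0,"dz":0,"rx":0,"ry":0,"rz":-0.113}]'; python3 go.py 578.3 -43 110; python3 -m jog --help
```

```text
clock: 0.18
position: [153.8, -605.3, 230.5]
ee_rot: [0.568, 0.823, 0.0, -0.001]
contact_force: [-0.2, 0.6, -0.9]
gripper_width: 75.4
clk 0.18 pos [ 153.8 -605.3  230.5] xdir 110.82 z [-0.     0.001 -1.   ] F [-0.2  0.6 -0.9] w 75.4 tool delta [374.5 596.6 121.2]
jig xy -779.9 235.7invalid input: not JSON, or not a number
```

```bash
python3 -m jog '[{"hand":0.5,"rz":-0.113},{"hand":0.5,"rz":-0.113},{"hand":0.5,"rz":-0.113},{"hand":0.5,"rz":-0.113}]'; python3 -m jog '[{"hand":0,"dx":0,"dy":0,"dz":0,"rx":0,"ry":0,"rz":-0.113}]'; python3 go.py 578.3 -43 110
```

```text
clock: 0.27
position: [153.8, -605.4, 230.6]
ee_rot: [0.519, 0.855, 0.0, -0.001]
contact_force: [-0.1, -0.2, 0.7]
gripper_width: 63.6
clk 0.27 pos [ 153.8 -605.4  230.6] xdir 117.51 z [-0.     0.001 -1.   ] F [-0.1 -0.2  0.7] w 63.6 tool delta [302.6 636.2 121.2]
jig xy -780.0 235.7$[0]: bad value
```

All keys are required in each row. I'm continuing with full rows.

```bash
python3 -m jog '[{"hand":0,"dx":0,"dy":0,"dz":0,"rx":0,"ry":0,"rz":-0.112},{"hand":0,"dx":0,"dy":0,"dz":0,"rx":0,"ry":0,"rz":-0.112},{"hand":0,"dx":0,"dy":0,"dz":0,"rx":0,"ry":0,"rz":-0.112},{"hand":0,"dx":0,"dy":0,"dz":0,"rx":0,"ry":0,"rz":-0.112},{"hand":0,"dx":0,"dy":0,"dz":0,"rx":0,"ry":0,"rz":-0.112}]' >/dev/null
python3 -m jog '[{"hand":0,"dx":0,"dy":0,"dz":0,"rx":0,"ry":0,"rz":-0.112},{"hand":0,"dx":0,"dy":0,"dz":0,"rx":0,"ry":0,"rz":-0.113},{"hand":0,"dx":0,"dy":0,"dz":0,"rx":0,"ry":0,"rz":0}]'
python3 go.py 578.3 -43 110
```

```text
clock: 0.93
position: [153.8, -605.4, 230.7]
ee_rot: [0.154, 0.988, 0.001, -0.0]
contact_force: [0.5, -0.5, -0.3]
gripper_width: -0.1
clk 0.93 pos [ 153.8 -605.4  230.7] xdir 162.28 z [-0.     0.001 -1.   ] F [ 0.5 -0.5 -0.3] w -0.1 tool delta [-233.3  664.8  121.2]
jig xy -780.0 235.7
```

```bash
python3 -m jog '[{"hand":0,"dx":-11.7,"dy":33.2,"dz":0,"rx":0,"ry":0,"rz":0},{"hand":0,"dx":-11.7,"dy":33.2,"dz":0,"rx":0,"ry":0,"rz":0},{"hand":0,"dx":-11.7,"dy":33.2,"dz":0,"rx":0,"ry":0,"rz":0},{"hand":0,"dx":-11.7,"dy":33.2,"dz":0,"rx":0,"ry":0,"rz":0},{"hand":0,"dx":-11.7,"dy":33.2,"dz":0,"rx":0,"ry":0,"rz":0}]'
python3 go.py 578.3 -43 110
python3 -m jog '[{"hand":0,"dx":-11.7,"dy":33.2,"dz":0,"rx":0,"ry":0,"rz":0},{"hand":0,"dx":-11.7,"dy":33.2,"dz":0,"rx":0,"ry":0,"rz":0},{"hand":0,"dx":-11.7,"dy":33.2,"dz":0,"rx":0,"ry":0,"rz":0},{"hand":0,"dx":-11.7,"dy":33.2,"dz":0,"rx":0,"ry":0,"rz":0},{"hand":0,"dx":-11.7,"dy":33.2,"dz":0,"rx":0,"ry":0,"rz":0}]'
python3 go.py 578.3 -43 110
```

```text
clock: 1.35
position: [260.9, -464.1, 231.0]
ee_rot: [0.157, 0.988, 0.0, -0.0]
contact_force: [2.0, 0.4, 0.0]
gripper_width: -0.1
clk 1.35 pos [ 260.9 -464.1  231. ] xdir 161.96 z [-0.  0. -1.] F [2.  0.4 0. ] w -0.1 tool delta [-171.4  498.7  121.1]
jig xy -613.0 176.1
clock: 1.77
position: [367.5, -323.8, 231.3]
ee_rot: [0.157, 0.988, 0.0, -0.0]
contact_force: [-0.6, -1.0, -0.6]
gripper_width: -0.1
clk 1.77 pos [ 367.5 -323.8  231.3] xdir 161.99 z [-0.  0. -1.] F [-0.6 -1.  -0.6] w -0.1 tool delta [-113.7  332.3  121.3]
jig xy -447.2 116.7
```

```bash
python3 -m jog '[{"hand":0,"dx":-11.4,"dy":33.2,"dz":0,"rx":0,"ry":0,"rz":0},{"hand":0,"dx":-11.4,"dy":33.2,"dz":0,"rx":0,"ry":0,"rz":0},{"hand":0,"dx":-11.4,"dy":33.2,"dz":0,"rx":0,"ry":0,"rz":0},{"hand":0,"dx":-11.4,"dy":33.2,"dz":0,"rx":0,"ry":0,"rz":0},{"hand":0,"dx":-11.4,"dy":33.2,"dz":0,"rx":0,"ry":0,"rz":0}]' >/dev/null
python3 -m jog '[{"hand":0,"dx":-11.4,"dy":33.2,"dz":0,"rx":0,"ry":0,"rz":0},{"hand":0,"dx":-11.4,"dy":33.2,"dz":0,"rx":0,"ry":0,"rz":0},{"hand":0,"dx":-11.4,"dy":33.2,"dz":0,"rx":0,"ry":0,"rz":0},{"hand":0,"dx":-11.4,"dy":33.2,"dz":0,"rx":0,"ry":0,"rz":0},{"hand":0,"dx":-11.4,"dy":33.2,"dz":0,"rx":0,"ry":0,"rz":0}]'
python3 -m jog '[{"hand":0,"dx":0,"dy":0,"dz":40,"rx":0,"ry":0,"rz":0},{"hand":0,"dx":0,"dy":0,"dz":40,"rx":0,"ry":0,"rz":-0.01},{"hand":0,"dx":0,"dy":0,"dz":41,"rx":0,"ry":0,"rz":0},{"hand":0,"dx":0,"dy":0,"dz":0,"rx":0,"ry":0,"rz":0}]'
python3 go.py 578.3 -43 80
python3 - <<'E'
from bench import arm
import cv2,pickle
for n in("scene","top"):
    d=arm.get_image(n); pickle.dump(d,open(f"pics/{n}1.pkl","wb"))
    x0,y0,w,h=(195,130,155,120) if n=="top" else (210,170,110,120)
    cv2.imwrite(f"pics/{n}1.png",cv2.resize(d["img"][y0:y0+h,x0:x0+w,::-1],None,fx=5,fy=5,interpolation=2))
E
```

```text
clock: 2.6
position: [577.6, -42.6, 231.1]
ee_rot: [0.156, 0.988, -0.0, -0.0]
contact_force: [0.4, -0.9, -0.9]
gripper_width: -0.2
clock: 2.93
position: [570.7, -44.4, 101.7]
ee_rot: [0.152, 0.988, -0.002, -0.009]
contact_force: [-1.5, -0.6, -0.9]
gripper_width: 0.1
clk 2.93 pos [570.7 -44.4 101.7] xdir 162.49 z [-0.018 -0.001 -1.   ] F [-1.5 -0.6 -0.9] w 0.1 tool delta [-7.2  3.8 21.6]
jig xy -119.6 6.8
```

View pics/scene1.png

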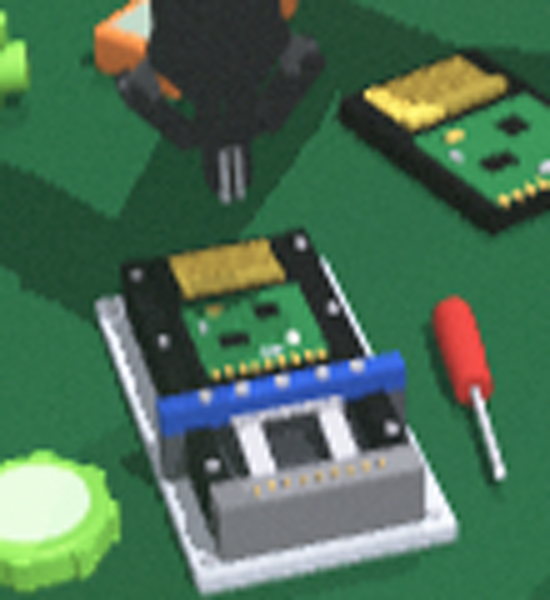

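View pics/top1.png

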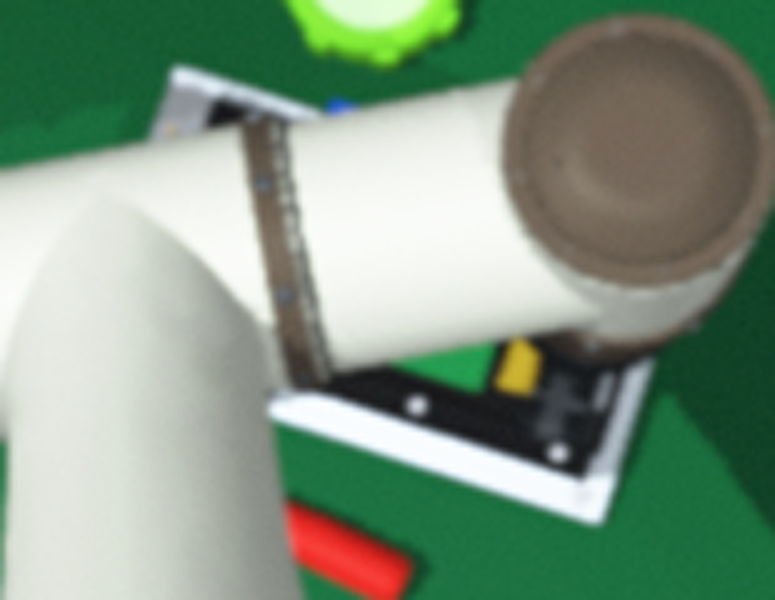

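The tip hangs over the carrier's tail in the scene view. I'll re-read after settling.

```bash
python3 go.py 578.3 -43 75; python3 -m jog '[{"hand":0,"dx":0,"dy":0,"dz":0,"rx":0,"ry":0,"rz":0},{"hand":0,"dx":0,"dy":0,"dz":0,"rx":0,"ry":0,"rz":0}]'; python3 go.py 578.3 -43 75
python3 - <<'E'
from h import *
d=load("scene1"); print((proj(d,[[577,-43,110],[578,-45,52]])-[210,170])*5)
E
```

```text
clk 3.03 pos [576.7 -44.6 109.8] xdir 162.69 z [-0.003 -0.001 -1.   ] F [ 1.4 -0.2  0.5] w -0.1 tool delta [-1.1  2.1 34.8]
jig xy -118.0 1.1
clock: 3.2
position: [579.1, -44.2, 113.5]
ee_rot: [0.15, 0.989, 0.001, 0.003]
contact_force: [0.4, -0.3, 0.0]
gripper_width: 0.3
clk 3.2 pos [579.1 -44.2 113.5] xdir 162.73 z [ 0.006  0.001 -1.   ] F [ 0.4 -0.3  0. ] w 0.3 tool delta [ 1.4  0.8 38.5]
jig xy -116.9 -1.1
[[220.10482744 187.30356339]
 [221.3890658  264.09749726]]
```

```bash
python3 -m jog '[{"hand":0,"dx":0,"dy":0,"dz":15,"rx":0,"ry":0,"rz":0},{"hand":0,"dx":0,"dy":0,"dz":15,"rx":0,"ry":0,"rz":0},{"hand":0,"dx":0,"dy":0,"dz":12,"rx":0,"ry":0,"rz":0},{"hand":0,"dx":0,"dy":0,"dz":5,"rx":0,"ry":0,"rz":0},{"hand":0,"dx":0,"dy":0,"dz":0,"rx":0,"ry":0,"rz":0}]'; python3 -m jog '[{"hand":0,"dx":0,"dy":0,"dz":0,"rx":0,"ry":0,"rz":0},{"hand":0,"dx":0,"dy":0,"dz":0,"rx":0,"ry":0,"rz":0}]';python3 go.py 578.3 -43 52
```

```text
clock: 3.62
position: [577.4, -44.4, 64.1]
ee_rot: [0.15, 0.989, 0.0, 0.001]
contact_force: [0.3, 0.7, 0.4]
gripper_width: -0.2
clock: 3.78
position: [578.1, -44.2, 64.9]
ee_rot: [0.15, 0.989, 0.0, 0.001]
contact_force: [-0.2, 0.2, 0.7]
gripper_width: -0.1
clk 3.78 pos [578.1 -44.2  64.9] xdir 162.76 z [ 0.003  0.    -1.   ] F [-0.2  0.2  0.7] w -0.1 tool delta [ 0.2  1.1 12.9]
jig xy -117.1 -0.2
```

Now checking in the scene view that the tip is over the pad and behind the ridge.

Run:
```python
from bench import arm
import cv2,pickle
d=arm.get_image("scene"); pickle.dump(d,open("pics/scene2.pkl","wb"))
cv2.imwrite("pics/scene2.png",cv2.resize(d["img"][190:290,210:320,::-1],None,fx=6,fy=6,interpolation=2))
```

```text
(no output)
```

View pics/scene2.png

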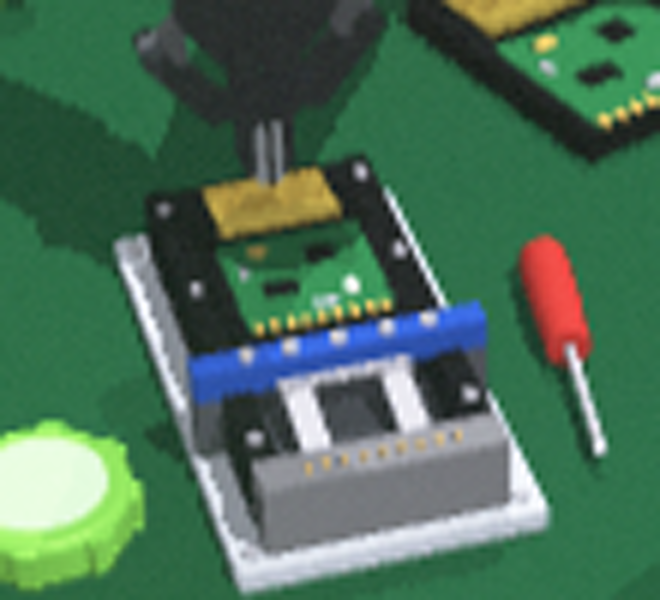

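The tip is at (270,185), above the pad and behind the ridge at about (275,225). I'll lower it in small steps.

```bash
python3 -m jog '[{"hand":0,"dx":0,"dy":0,"dz":6,"rx":0,"ry":0,"rz":0},{"hand":0,"dx":0,"dy":0,"dz":5,"rx":0,"ry":0,"rz":0},{"hand":0,"dx":0,"dy":0,"dz":3,"rx":0,"ry":0,"rz":0},{"hand":0,"dx":0,"dy":0,"dz":2,"rx":0,"ry":0,"rz":0},{"hand":0,"dx":0,"dy":0,"dz":0,"rx":0,"ry":0,"rz":0}]'; python3 go.py 578.3 -43 52; python3 -m jog '[{"hand":0,"dx":0,"dy":0,"dz":3,"rx":0,"ry":0,"rz":0},{"hand":0,"dx":0,"dy":0,"dz":2,"rx":0,"ry":0,"rz":0},{"hand":0,"dx":0,"dy":0,"dz":0,"rx":0,"ry":0,"rz":0}]';python3 go.py 578.3 -43 52
```

```text
clock: 4.25
position: [577.4, -44.2, 47.7]
ee_rot: [0.15, 0.989, -0.0, 0.0]
contact_force: [-2.2, 0.8, 7.4]
gripper_width: -0.1
clk 4.25 pos [577.4 -44.2  47.7] xdir 162.79 z [ 0. -0. -1.] F [-2.2  0.8  7.4] w -0.1 tool delta [-0.5  1.4 -4.3]
jig xy -117.4 0.5
clock: 4.5
position: [577.7, -44.3, 43.3]
ee_rot: [0.149, 0.989, -0.0, 0.001]
contact_force: [-2.1, 0.4, 9.5]
gripper_width: -0.0
clk 4.5 pos [577.7 -44.3  43.3] xdir 162.81 z [ 0.001 -0.    -1.   ] F [-2.1  0.4  9.5] w -0.0 tool delta [-0.2  1.4 -8.7]
jig xy -117.4 0.2
```

```bash
python3 -m jog '[{"hand":0,"dx":0,"dy":0,"dz":2,"rx":0,"ry":0,"rz":0},{"hand":0,"dx":0,"dy":0,"dz":2,"rx":0,"ry":0,"rz":0},{"hand":0,"dx":0,"dy":0,"dz":0,"rx":0,"ry":0,"rz":0}]';python3 go.py 578.3 -43 52;  python3 -m jog '[{"hand":0,"dx":0,"dy":0,"dz":1,"rx":0,"ry":0,"rz":0},{"hand":0,"dx":0,"dy":0,"dz":0,"rx":0,"ry":0,"rz":0}]';python3 go.py 578.3 -43 52
```

```text
clock: 4.75
position: [577.9, -44.3, 40.1]
ee_rot: [0.149, 0.989, -0.0, 0.001]
contact_force: [-2.3, -0.4, 10.5]
gripper_width: -0.1
clk 4.75 pos [577.9 -44.3  40.1] xdir 162.83 z [ 0.002 -0.001 -1.   ] F [-2.3 -0.4 10.5] w -0.1 tool delta [ -0.    1.4 -11.9]
jig xy -117.3 0.0
clock: 4.92
position: [578.1, -44.4, 40.1]
ee_rot: [0.149, 0.989, -0.0, 0.001]
contact_force: [-3.9, 0.7, 16.1]
gripper_width: 0.1
clk 4.92 pos [578.1 -44.4  40.1] xdir 162.86 z [ 0.002 -0.001 -1.   ] F [-3.9  0.7 16.1] w 0.1 tool delta [  0.2   1.3 -11.9]
jig xy -117.3 -0.2
```

It's flat at z = 40.1. I'll add preload to about 25 N and start the slide.

```bash
python3 -m jog '[{"hand":0,"dx":0,"dy":0,"dz":1.7,"rx":0,"ry":0,"rz":0},{"hand":0,"dx":0,"dy":3,"dz":0,"rx":0,"ry":0,"rz":0},{"hand":0,"dx":0,"dy":4,"dz":0,"rx":0,"ry":0,"rz":0},{"hand":0,"dx":0,"dy":4,"dz":0,"rx":0,"ry":0,"rz":0},{"hand":0,"dx":0,"dy":4,"dz":0,"rx":0,"ry":0,"rz":0}]';python3 go.py 578.3 -43 52; python3 -m jog '[{"hand":0,"dx":0,"dy":4,"dz":0,"rx":0,"ry":0,"rz":0},{"hand":0,"dx":0,"dy":4,"dz":0,"rx":0,"ry":0,"rz":0},{"hand":0,"dx":0,"dy":0,"dz":0,"rx":0,"ry":0,"rz":0}]';python3 go.py 578.3 -43 52
```

```text
clock: 5.33
position: [583.1, -31.4, 40.0]
ee_rot: [0.149, 0.989, -0.001, 0.002]
contact_force: [-5.5, -5.9, 23.1]
gripper_width: 0.0
clk 5.33 pos [583.1 -31.4  40. ] xdir 162.87 z [ 0.003 -0.003 -1.   ] F [-5.5 -5.9 23.1] w 0.0 tool delta [  1.1 -12.5 -12. ]
jig xy -103.5 -1.1
clock: 5.58
position: [585.8, -23.1, 40.0]
ee_rot: [0.149, 0.989, -0.001, 0.002]
contact_force: [-5.1, -3.2, 22.8]
gripper_width: 0.1
clk 5.58 pos [585.8 -23.1  40. ] xdir 162.9 z [ 0.004 -0.002 -1.   ] F [-5.1 -3.2 22.8] w 0.1 tool delta [  1.2 -21.2 -12. ]
jig xy -94.7 -1.1
```

Run:
```python
from bench import arm
import cv2,pickle
d=arm.get_image("scene"); pickle.dump(d,open("pics/scene3.pkl","wb"))
cv2.imwrite("pics/scene3.png",cv2.resize(d["img"][190:290,210:320,::-1],None,fx=6,fy=6,interpolation=2))
```

```text
(no output)
```

View pics/scene3.png

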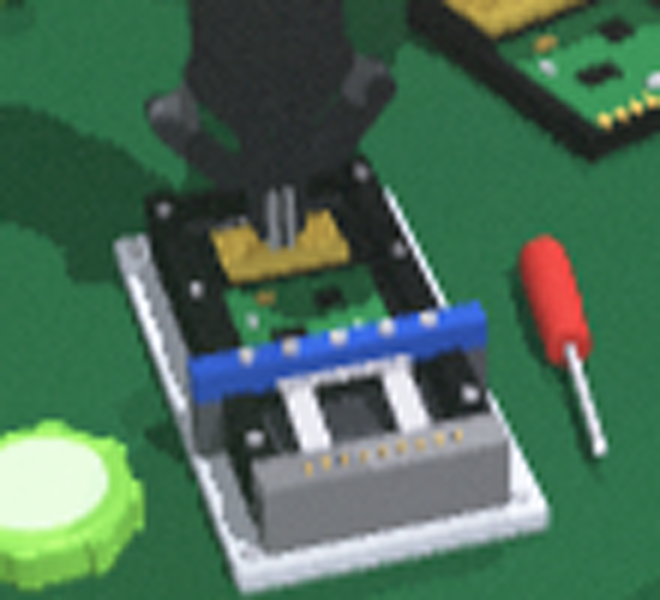

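The carrier moved with the tip: the pad is at (280,245) and the front edge is now under the bar. Continuing.

```bash
python3 -m jog '[{"hand":0,"dx":0,"dy":5,"dz":0,"rx":0,"ry":0,"rz":0},{"hand":0,"dx":0,"dy":5,"dz":0,"rx":0,"ry":0,"rz":0},{"hand":0,"dx":0,"dy":5,"dz":0,"rx":0,"ry":0,"rz":0},{"hand":0,"dx":0,"dy":5,"dz":0,"rx":0,"ry":0,"rz":0}]';python3 go.py 578.3 -43 52; python3 -m jog '[{"hand":0,"dx":0,"dy":5,"dz":0,"rx":0,"ry":0,"rz":0},{"hand":0,"dx":0,"dy":5,"dz":0.2,"rx":0,"ry":0,"rz":0},{"hand":0,"dx":0,"dy":5,"dz":0.2,"rx":0,"ry":0,"rz":0},{"hand":0,"dx":0,"dy":5,"dz":0.2,"rx":0,"ry":0,"rz":0}]';python3 go.py 578.3 -43 52
```

```text
clock: 5.97
position: [591.7, -4.5, 40.0]
ee_rot: [0.149, 0.989, -0.001, 0.002]
contact_force: [-4.3, -5.8, 22.3]
gripper_width: 0.1
clk 5.97 pos [591.7  -4.5  40. ] xdir 162.86 z [ 0.004 -0.002 -1.   ] F [-4.3 -5.8 22.3] w 0.1 tool delta [  1.4 -40.7 -12. ]
jig xy -75.3 -1.1
clock: 6.3
position: [597.8, 14.3, 40.0]
ee_rot: [0.149, 0.989, -0.001, 0.002]
contact_force: [-3.7, -9.3, 23.7]
gripper_width: 0.1
clk 6.3 pos [597.8  14.3  40. ] xdir 162.9 z [ 0.004 -0.003 -1.   ] F [-3.7 -9.3 23.7] w 0.1 tool delta [  1.7 -60.5 -11.9]
jig xy -55.5 -1.3
```

```bash
python3 -m jog '[{"hand":0,"dx":0,"dy":4,"dz":0.2,"rx":0,"ry":0,"rz":0},{"hand":0,"dx":0,"dy":4,"dz":0,"rx":0,"ry":0,"rz":0},{"hand":0,"dx":0,"dy":4,"dz":0,"rx":0,"ry":0,"rz":0}]';python3 go.py 578.3 -43 52; python3 -m jog '[{"hand":0,"dx":0,"dy":3,"dz":0,"rx":0,"ry":0,"rz":0},{"hand":0,"dx":0,"dy":3,"dz":0,"rx":0,"ry":0,"rz":0},{"hand":0,"dx":0,"dy":0,"dz":0,"rx":0,"ry":0,"rz":0}]';python3 go.py 578.3 -43 52
```

```text
clock: 6.55
position: [601.4, 25.1, 40.0]
ee_rot: [0.149, 0.989, -0.001, 0.002]
contact_force: [-4.2, -10.1, 24.3]
gripper_width: -0.2
clk 6.55 pos [601.4  25.1  40. ] xdir 162.89 z [ 0.004 -0.004 -1.   ] F [ -4.2 -10.1  24.3] w -0.2 tool delta [  2.  -71.9 -11.9]
jig xy -44.1 -1.5
clock: 6.8
position: [603.4, 31.3, 40.0]
ee_rot: [0.149, 0.989, -0.001, 0.003]
contact_force: [-4.3, -6.2, 24.3]
gripper_width: 0.1
clk 6.8 pos [603.4  31.3  40. ] xdir 162.91 z [ 0.005 -0.003 -1.   ] F [-4.3 -6.2 24.3] w 0.1 tool delta [  2.1 -78.4 -11.9]
jig xy -37.6 -1.6
```

```bash
python3 -m jog '[{"hand":0,"dx":0,"dy":3,"dz":0,"rx":0,"ry":0,"rz":0},{"hand":0,"dx":0,"dy":3,"dz":0,"rx":0,"ry":0,"rz":0},{"hand":0,"dx":0,"dy":0,"dz":0,"rx":0,"ry":0,"rz":0}]';python3 go.py 578.3 -43 52; python3 -m jog '[{"hand":0,"dx":0,"dy":2,"dz":0,"rx":0,"ry":0,"rz":0},{"hand":0,"dx":0,"dy":2,"dz":0,"rx":0,"ry":0,"rz":0},{"hand":0,"dx":0,"dy":0,"dz":0,"rx":0,"ry":0,"rz":0}]';python3 go.py 578.3 -43 52
```

```text
clock: 7.05
position: [605.4, 37.0, 40.0]
ee_rot: [0.149, 0.989, -0.001, 0.003]
contact_force: [-3.6, -7.7, 23.4]
gripper_width: 0.5
clk 7.05 pos [605.4  37.   40. ] xdir 162.9 z [ 0.005 -0.003 -1.   ] F [-3.6 -7.7 23.4] w 0.5 tool delta [  2.3 -84.5 -11.9]
jig xy -31.5 -1.7
clock: 7.3
position: [606.6, 40.9, 40.0]
ee_rot: [0.149, 0.989, -0.001, 0.003]
contact_force: [-3.7, -7.6, 22.8]
gripper_width: 0.2
clk 7.3 pos [606.6  40.9  40. ] xdir 162.89 z [ 0.005 -0.003 -1.   ] F [-3.7 -7.6 22.8] w 0.2 tool delta [  2.3 -88.6 -12. ]
jig xy -27.4 -1.7
```

Run:
```python
from bench import arm
import cv2,pickle
for n in ("scene","top"):
    d=arm.get_image(n); pickle.dump(d,open(f"pics/{n}4.pkl","wb"))
    x0,y0,w,h=(195,130,155,120) if n=="top" else (210,190,110,100)
    cv2.imwrite(f"pics/{n}4.png",cv2.resize(d["img"][y0:y0+h,x0:x0+w,::-1],None,fx=5,fy=5,interpolation=2))
```

```text
(no output)
```

View pics/scene4.png

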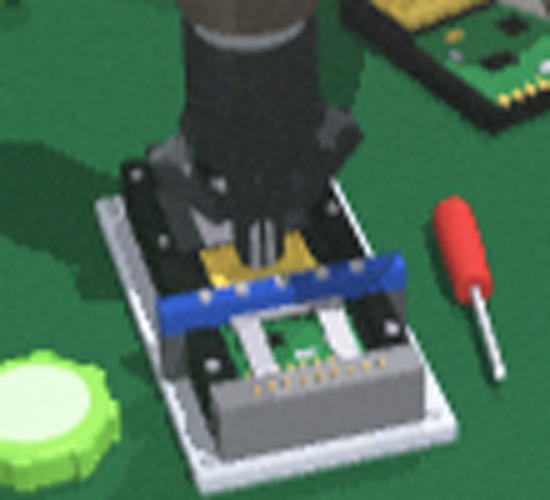

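View pics/top4.png

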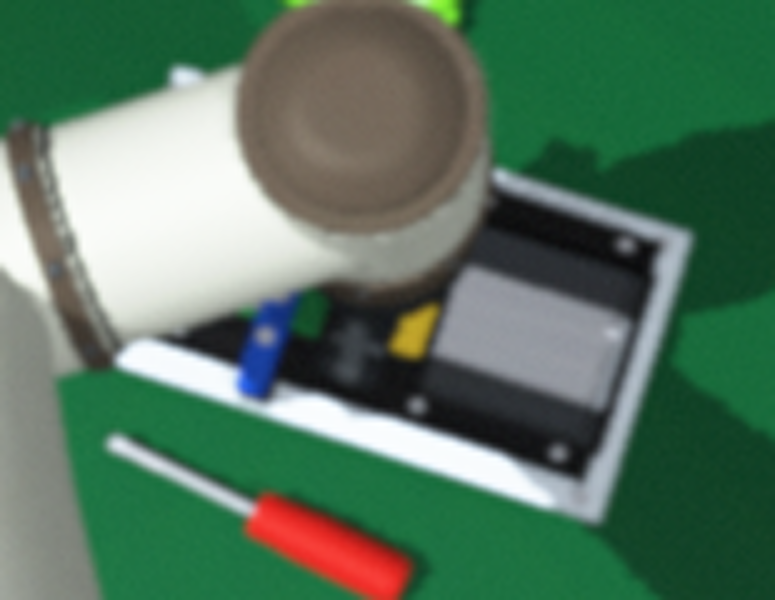

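The board is under the bar and leaf, the plate is nearly fully exposed at (530,340), and no stop force has shown yet. I'll keep pushing until it stops.

```bash
python3 -m jog '[{"hand":0,"dx":0,"dy":2,"dz":0,"rx":0,"ry":0,"rz":0},{"hand":0,"dx":0,"dy":1,"dz":0,"rx":0,"ry":0,"rz":0},{"hand":0,"dx":0,"dy":0,"dz":0,"rx":0,"ry":0,"rz":0}]';python3 go.py 578.3 -43 52; python3 -m jog '[{"hand":0,"dx":0,"dy":2,"dz":0,"rx":0,"ry":0,"rz":0},{"hand":0,"dx":0,"dy":1,"dz":0,"rx":0,"ry":0,"rz":0},{"hand":0,"dx":0,"dy":0,"dz":0,"rx":0,"ry":0,"rz":0}]';python3 go.py 578.3 -43 52
```

```text
clock: 7.65
position: [607.5, 43.7, 39.9]
ee_rot: [0.149, 0.989, -0.001, 0.003]
contact_force: [-3.6, -7.1, 23.2]
gripper_width: 0.2
clk 7.65 pos [607.5  43.7  39.9] xdir 162.89 z [ 0.005 -0.003 -1.   ] F [-3.6 -7.1 23.2] w 0.2 tool delta [  2.3 -91.4 -12. ]
jig xy -24.5 -1.7
clock: 7.9
position: [608.4, 46.6, 40.0]
ee_rot: [0.149, 0.989, -0.001, 0.003]
contact_force: [-2.8, -6.9, 21.9]
gripper_width: -0.2
clk 7.9 pos [608.4  46.6  40. ] xdir 162.89 z [ 0.006 -0.003 -1.   ] F [-2.8 -6.9 21.9] w -0.2 tool delta [  2.4 -94.5 -11.9]
jig xy -21.5 -1.8
```

```bash
python3 -m jog '[{"hand":0,"dx":0,"dy":2,"dz":0,"rx":0,"ry":0,"rz":0},{"hand":0,"dx":0,"dy":1,"dz":0,"rx":0,"ry":0,"rz":0},{"hand":0,"dx":0,"dy":0,"dz":0,"rx":0,"ry":0,"rz":0}]';python3 go.py 578.3 -43 52
python3 - <<'E'
from bench import arm
import cv2,pickle
for n in ("scene","top"):
    d=arm.get_image(n); pickle.dump(d,open(f"pics/{n}5.pkl","wb"))
    x0,y0,w,h=(195,130,155,120) if n=="top" else (210,190,110,100)
    cv2.imwrite(f"pics/{n}5.png",cv2.resize(d["img"][y0:y0+h,x0:x0+w,::-1],None,fx=5,fy=5,interpolation=2))
E
```

```text
clock: 8.15
position: [608.9, 48.1, 40.0]
ee_rot: [0.149, 0.989, -0.002, 0.002]
contact_force: [-3.6, -12.6, 24.0]
gripper_width: -0.2
clk 8.15 pos [608.9  48.1  40. ] xdir 162.89 z [ 0.004 -0.004 -1.   ] F [ -3.6 -12.6  24. ] w -0.2 tool delta [  2.3 -96.1 -11.7]
jig xy -19.9 -1.7
```

View pics/scene5.png

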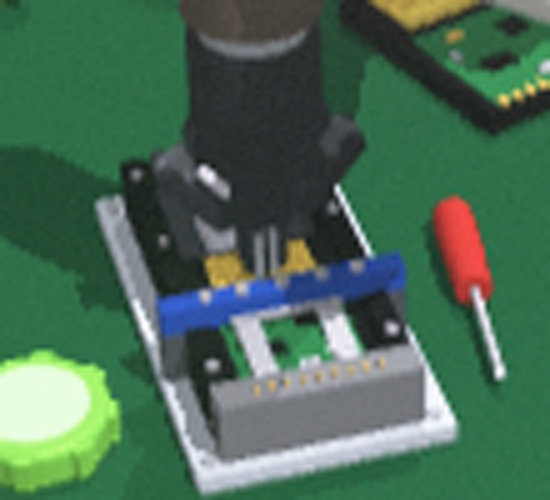

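View pics/top5.png

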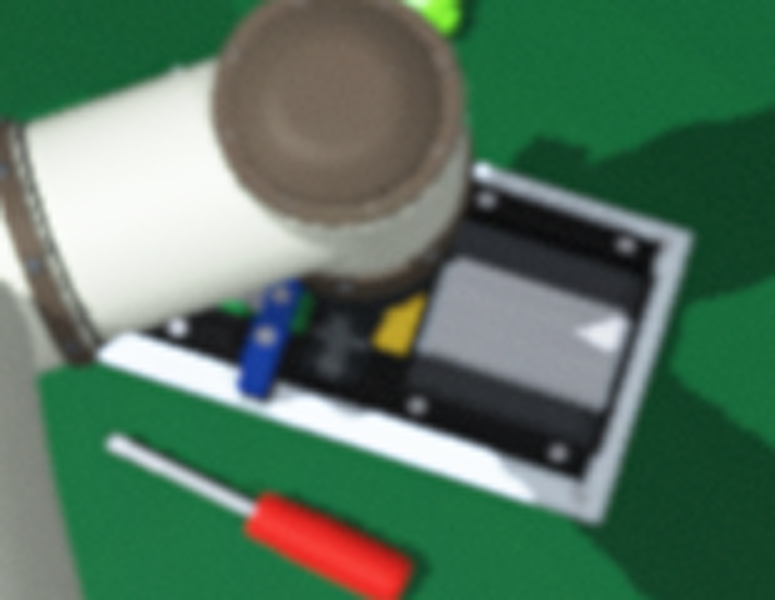

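The carrier went farther in: the plate is now fully exposed, from (425,310) to (630,350). Slide force is rising, so I'll push a little more to confirm the stop.

```bash
python3 -m jog '[{"hand":0,"dx":0,"dy":1.5,"dz":0,"rx":0,"ry":0,"rz":0},{"hand":0,"dx":0,"dy":0,"dz":0,"rx":0,"ry":0,"rz":0},{"hand":0,"dx":0,"dy":0,"dz":0,"rx":0,"ry":0,"rz":0}]';python3 go.py 578.3 -43 52;python3 -m jog '[{"hand":0,"dx":0,"dy":1.5,"dz":0,"rx":0,"ry":0,"rz":0},{"hand":0,"dx":0,"dy":0,"dz":0,"rx":0,"ry":0,"rz":0},{"hand":0,"dx":0,"dy":0,"dz":0,"rx":0,"ry":0,"rz":0}]';python3 go.py 578.3 -43 52
```

```text
clock: 8.5
position: [608.9, 48.2, 40.0]
ee_rot: [0.149, 0.989, -0.003, 0.002]
contact_force: [-3.8, -15.9, 23.6]
gripper_width: 0.2
clk 8.5 pos [608.9  48.2  40. ] xdir 162.86 z [ 0.003 -0.006 -1.   ] F [ -3.8 -15.9  23.6] w 0.2 tool delta [  2.3 -96.2 -11.6]
jig xy -19.8 -1.7
clock: 8.75
position: [608.8, 48.3, 40.0]
ee_rot: [0.149, 0.989, -0.004, 0.001]
contact_force: [-2.9, -21.0, 24.5]
gripper_width: 0.1
clk 8.75 pos [608.8  48.3  40. ] xdir 162.84 z [ 0.001 -0.008 -1.   ] F [ -2.9 -21.   24.5] w 0.1 tool delta [  2.2 -96.3 -11.4]
jig xy -19.7 -1.6
```

It's firmly against the stop: slide force rose from 16 to 21 N with no motion. I'll relax the push, but not past zero so the carrier isn't dragged back, then lift.

```bash
python3 -m jog '[{"hand":0,"dx":0,"dy":-3,"dz":0,"rx":0,"ry":0,"rz":0},{"hand":0,"dx":0,"dy":0,"dz":-1,"rx":0,"ry":0,"rz":0},{"hand":0,"dx":0,"dy":0,"dz":-2,"rx":0,"ry":0,"rz":0},{"hand":0,"dx":0,"dy":0,"dz":0,"rx":0,"ry":0,"rz":0}]';python3 go.py 578.3 -43 52;python3 -m jog '[{"hand":0,"dx":0,"dy":-1,"dz":-2,"rx":0,"ry":0,"rz":0},{"hand":0,"dx":0,"dy":-2,"dz":-3,"rx":0,"ry":0,"rz":0},{"hand":0,"dx":0,"dy":0,"dz":-10,"rx":0,"ry":0,"rz":0},{"hand":0,"dx":0,"dy":0,"dz":-20,"rx":0,"ry":0,"rz":0},{"hand":0,"dx":0,"dy":0,"dz":-30,"rx":0,"ry":0,"rz":0}]';python3 go.py 578.3 -43 52
```

```text
clock: 9.08
position: [607.9, 48.3, 40.1]
ee_rot: [0.15, 0.989, -0.001, 0.001]
contact_force: [0.9, -10.3, 10.3]
gripper_width: 0.0
clk 9.08 pos [607.9  48.3  40.1] xdir 162.77 z [ 0.002 -0.003 -1.   ] F [  0.9 -10.3  10.3] w 0.0 tool delta [  1.2 -96.  -11.7]
jig xy -20.0 -0.8
clock: 9.5
position: [603.8, 48.3, 100.9]
ee_rot: [0.15, 0.989, -0.001, -0.003]
contact_force: [0.2, -0.1, -0.1]
gripper_width: -0.1
clk 9.5 pos [603.8  48.3 100.9] xdir 162.74 z [-0.006 -0.001 -1.   ] F [ 0.2 -0.1 -0.1] w -0.1 tool delta [ -3.  -94.6  49.2]
jig xy -21.2 3.2
```

Now up and back along the slide, clear of the views (up first, then away in -u at height).

```bash
python3 -m jog '[{"hand":0,"dx":0,"dy":0,"dz":-35,"rx":0,"ry":0,"rz":0},{"hand":0,"dx":0,"dy":0,"dz":-40,"rx":0,"ry":0,"rz":0},{"hand":0,"dx":0,"dy":-20,"dz":-30,"rx":0,"ry":0,"rz":0},{"hand":0,"dx":0,"dy":-35,"dz":0,"rx":0,"ry":0,"rz":0},{"hand":0,"dx":0,"dy":-35,"dz":0,"rx":0,"ry":0,"rz":0}]' >/dev/null
python3 -m jog '[{"hand":0,"dx":0,"dy":-35,"dz":0,"rx":0,"ry":0,"rz":0},{"hand":0,"dx":0,"dy":-35,"dz":0,"rx":0,"ry":0,"rz":0},{"hand":0,"dx":0,"dy":-35,"dz":0,"rx":0,"ry":0,"rz":0},{"hand":0,"dx":0,"dy":-35,"dz":0,"rx":0,"ry":0,"rz":0},{"hand":0,"dx":0,"dy":-35,"dz":0,"rx":0,"ry":0,"rz":0}]' >/dev/null
python3 -m jog '[{"hand":0,"dx":0,"dy":-35,"dz":0,"rx":0,"ry":0,"rz":0},{"hand":0,"dx":0,"dy":-35,"dz":0,"rx":0,"ry":0,"rz":0},{"hand":0,"dx":0,"dy":-25,"dz":0,"rx":0,"ry":0,"rz":0},{"hand":0,"dx":0,"dy":-10,"dz":0,"rx":0,"ry":0,"rz":0},{"hand":0,"dx":0,"dy":0,"dz":0,"rx":0,"ry":0,"rz":0}]'
python3 - <<'E'
from bench import arm
import pickle,cv2
from ov import *
for n in("scene","top"):
    d=arm.get_image(n); pickle.dump(d,open(f"pics/{n}6.pkl","wb")); cv2.imwrite(f"pics/{n}6full.png",d["img"][:,:,::-1])
th=np.radians(72.5);u=np.array([np.cos(th),np.sin(th)])
O=np.array((613.2,67.6))
for n in("top6","scene6"): draw(n,O,th,15,f"pics/ov_{n}.png",ztop=40)
d=load("top6")
x0,y0,w,h=195,130,155,120
cv2.imwrite("pics/crop_top6.png",cv2.resize(d["img"][y0:y0+h,x0:x0+w,::-1],None,fx=5,fy=5,interpolation=2))
for c in blobs(d,"yellow"):
    r=cv2.minAreaRect(c); W=ray(d,cv2.boxPoints(r),40)[:,:2]; m=W.mean(0)-O
    v=np.array([-u[1],u[0]]); print(np.round(r[0]),"jig",(m@u).round(1),(m@v).round(1),[np.linalg.norm(W[i+1]-W[i]).round(1) for i in(0,1)])
E
```

```text
clock: 10.75
position: [495.4, -306.4, 207.8]
ee_rot: [0.151, 0.988, 0.0, -0.0]
contact_force: [0.6, 0.6, -0.1]
gripper_width: -0.4
[171. 334.] jig 88.5 406.8 [np.float64(58.1), np.float64(86.9)]
[271. 186.] jig -24.0 -1.0 [np.float64(66.0), np.float64(47.3)]
[448.  85.] jig -364.5 -385.7 [np.float64(67.1), np.float64(125.1)]
```

View pics/ov_top6.png

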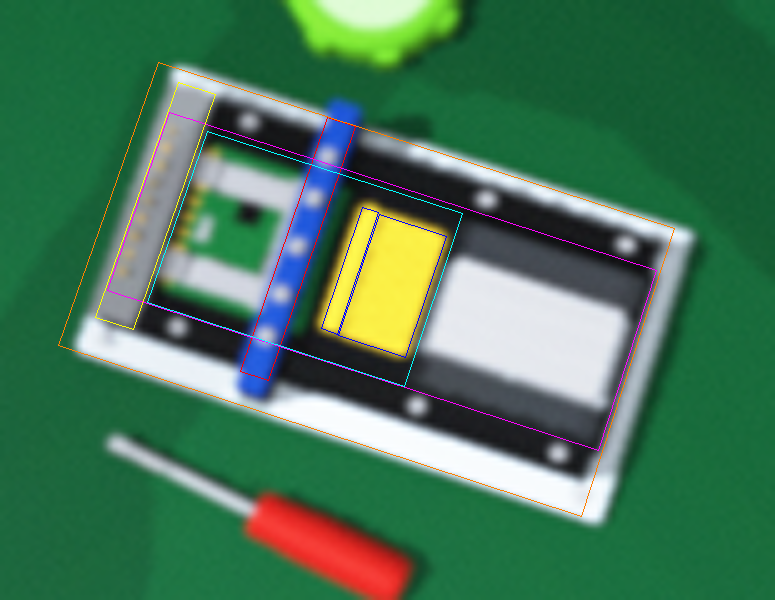

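View pics/ov_scene6.png

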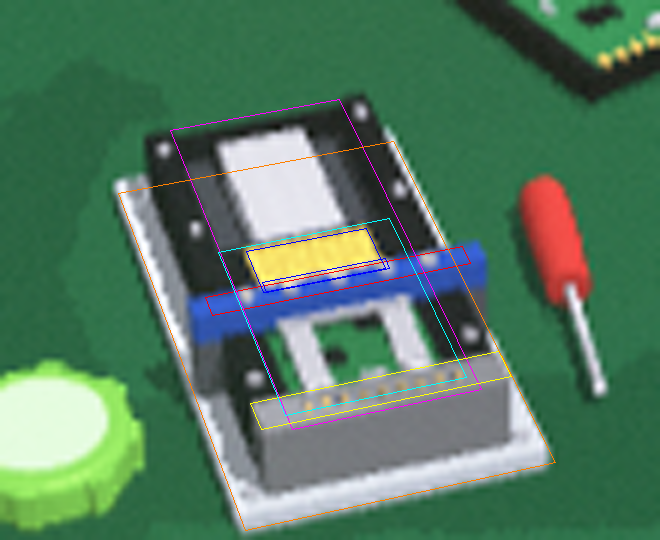

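View pics/top6full.png

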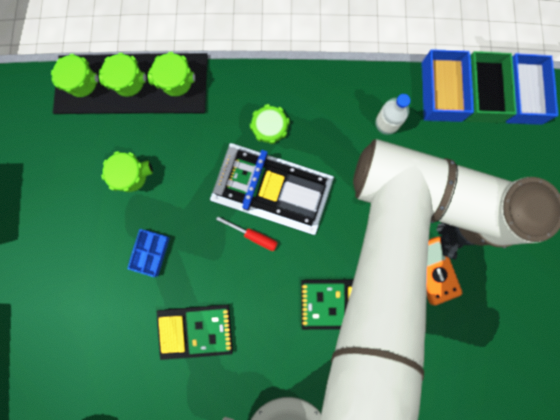

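The pad measures at jig x = -24 including the ridge, against an expected -25, so it's home within tolerance. Bystanders are unmoved. Next I'll check the plate height with depth, compared across the two views.

Run:
```python
from h import *
th=np.radians(72.5);u=np.array([np.cos(th),np.sin(th)]);v=np.array([-u[1],u[0]]);O=np.array((613.2,67.6))
def hgt(n,x,y,z0):
    d=load(n); P=[*(O+x*u+y*v),z0]; q=proj(d,[P])[0]; i,j=int(round(q[1])),int(round(q[0]))
    D=np.median(d["depth"][i-1:i+2,j-1:j+2]); p=cv2.undistortPoints(q.reshape(1,1,2),d["intrinsics"],d["dist"])[0,0]
    return (np.array(d["R"]).T@(np.array([p[0],p[1],1])*D-np.array(d["t"]).ravel()))[2]
for n in("top6","scene6"):
    for nm,x,y,z in(("plate",-80,0,38),("plate",-100,0,38),("plate",-120,0,38),("bed",-100,35,26),("bed",-80,-35,26),("guide",-100,55,48),("pad",-35,0,40),("pad",-35,20,40),("bench",0,120,0)): print(n,nm,x,y,hgt(n,x,y,z).round(1))
d=load("scene6");im=d["img"][190:290,210:320,::-1]; im=cv2.resize(im,None,fx=6,fy=6,interpolation=2)
for z,c in((38,(0,0,255)),(26,(255,0,0))):
    q=(proj(d,[[*(O+a*u+b*v),z] for a,b in((-140,-23),(-55,-23),(-55,23),(-140,23))])+.5-[210,190])*6
    cv2.polylines(im,[q.round().astype(int)],True,c,1)
cv2.imwrite("pics/plate6.png",im)
```

```text
top6 plate -80 0 37.7
top6 plate -100 0 38.4
top6 plate -120 0 39.4
top6 bed -100 35 26.2
top6 bed -80 -35 25.8
top6 guide -100 55 47.9
top6 pad -35 0 40.8
top6 pad -35 20 40.8
top6 bench 0 120 22.4
scene6 plate -80 0 40.5
scene6 plate -100 0 40.4
scene6 plate -120 0 42.3
scene6 bed -100 35 29.1
scene6 bed -80 -35 28.1
scene6 guide -100 55 51.4
scene6 pad -35 0 42.4
scene6 pad -35 20 43.3
scene6 bench 0 120 3.3
```

View pics/plate6.png

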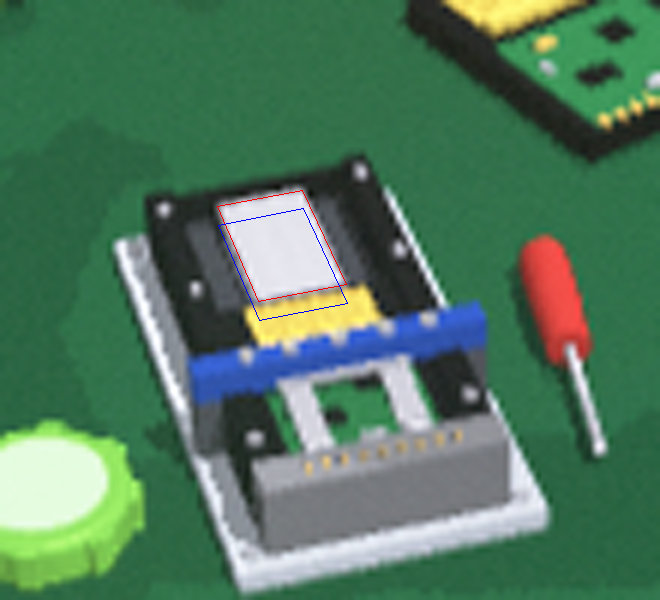

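The plate is up at about 38 mm: depth reads 12 mm above the bed, and the outline matches the raised position. The pad is flat at about 40.8 mm, the carrier is home and the arm is clear at z = 208 with zero force. Handing in.

```bash
python3 -c "
from bench import arm
print(arm.job_done())"
```

```text
the job is handed in; nothing more can be done
None
```

The board is loaded: the carrier is fully home against the grey contact block, the loading plate has sprung up behind it, and I've handed the job in. I set closed fingertips on the thumb pad of the carrier in the jig, the smallest of the three. I pressed it flat and kept 22–24 N on it while sliding about 89 mm under the bar and leaf spring. Then I released, lifted and moved clear, finishing at about 10.9 s of the 35 s.

**Last checks:**
- **Home:** at the end of the slide the push rose from 16 to 21 N with no movement. The centre of the pad and ridge then measured at jig x = -24 mm, against -25 mm expected.
- **Flat:** the pad read 40.8 mm high in the top view, against 40 mm.
- **Plate up:** its top read about 38 mm, 12 mm above the bed, and its outline in the scene view matches the raised position.
- **Everything else:** the bystanders that weren't hidden by the arm appear unmoved in the last top view; the lime-green housing on the right was hidden. The arm is clear, with no contact force.

**Disagreements:**
- **Scene-view depth:** it read 2–3 mm high on everything on the jig, which is about the calibration error.
- **Bench reading:** one top-view bench depth read 22 mm instead of 0; I took that point to lie on the window cap, but didn't check.
- **Fingertip position:** it stopped about 3 mm farther along than my jig estimate predicted.

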